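# Build up the stack for a test mark at the laser marking station

## Task

Set up the test stack on the marking bed: lay the aluminium bar across the two orange risers so that it is centred between them and bridges the gap, stand the black housing upright on the middle of the bar with its long side along the bar, lay the white grid plate on the housing with its grid up and its long side the same way, and finally stand the brass gauge upright, point up, on the middle of the grid plate. Build it in that order, each piece centred and square on the one below, let go of everything, and leave the white housing, the tape roll and the blue bin where they are.

Things in the scene. Friction and masses are not known exactly. Their poses are not given: they have to be found in the camera images.
- bar: plain aluminium flat bar, 240 mm long (x) x 44 mm wide (y) x 15 mm thick, 0.4 kg, with a black dot near each end and two thin black lines 62 mm apart that frame its middle; lies flat on the work surface at the start; origin at the centre of its underside, x along its length, z up
- black_housing: black plastic housing, 58 x 46 mm footprint, 46 mm tall, vent slots drawn on its two long sides and two stripes on its top; origin at the centre of its underside, x along the 58 mm side, y along the 46 mm side, z up; stands upright on the work surface at the start, about 0.12 kg
- grid_plate: white plate with a grey grid and a red centre cross on its upper face, 68 mm (x) x 52 mm (y) x 8 mm thick, about 0.05 kg; lies flat on the work surface, grid up, at the start; origin at the centre of its underside, x along its long side, z up
- gauge: round brass focus gauge, 55 mm tall, about 0.1 kg: a foot of 32 mm diameter and 7 mm high, narrowing up to 10 mm height into a stem of 20 mm diameter (from 10 to 46 mm above its underside) and a tapered point on top; stands upright at the start; origin at the centre of its underside, z up along its axis
- riser_a: orange block, 30 mm (x) x 70 mm (y) x 30 mm tall, fixed on the marking bed; origin at the centre of its underside, 8 mm above the work surface (its top is at 38 mm); x points from riser_a to riser_b, which stand 120 to 150 mm apart centre to centre. This is the one on the bed's -x end (nearer the robot)
- riser_b: orange block, 30 mm (x) x 70 mm (y) x 30 mm tall, fixed on the marking bed; origin at the centre of its underside, 8 mm above the work surface (its top is at 38 mm); x points from riser_a to riser_b, which stand 120 to 150 mm apart centre to centre. This is the one on the bed's +x end (farther from the robot). The bed is a fixed perforated aluminium plate, 270 x 110 x 8 mm
- white_housing: bystander: white plastic housing, otherwise the same as the black one, 58 x 46 mm footprint, 46 mm tall, vent slots drawn on its two long sides and two stripes on its top; origin at the centre of its underside, x along the 58 mm side, y along the 46 mm side, z up; leave it alone
- tape: bystander: cream roll of tape lying flat, 92 mm outer and 72 mm inner diameter, 24 mm high, origin at the centre of its underside; leave it alone
- bin: bystander: open blue bin of small red parts, 100 mm (x) x 150 mm (y) x 55 mm tall, origin at the centre of its underside; leave it alone
Not all that is in view belongs to the job. Of the things like the grid_plate, leave any that is turquoise; of the rest the larger one is meant.

How it is judged:
By the outcome, as a careful person would: the job done as asked, in the order asked, and still so for the second after the job is handed in, with the robot touching nothing.
It also fails if it takes over 125 s, if anything falls off the work surface, if the arm or the gripper's body presses on something with over 40 N, if the wrist force passes 120 N, or if a joint passes its speed limit or range.

## Robot

A 7-joint arm with a two-finger parallel gripper is mounted at the origin on the work surface. World frame = base frame: x ahead of the robot, y to its left, z up, the work surface at z = 0. Lengths are in m, angles in rad, forces in N, time in s.
With the tool pointing down it reaches from about 0.4 to 0.9 m from the base axis. Payload 5.5 kg.
Tool frame: the origin (TCP) lies at the very end of the fingers, on their centre line; the grasp point (between the pads) lies 19 mm behind it (robot.grasp_offset is the distance from the TCP to the grasp point, in m); z points along the fingers, y is the direction in which the jaws open and shut (so a half turn about z gives the same grasp; the last joint's range is limited). The gripper opens to 85 mm and grips with 20 to 120 N. Pads are 22 mm wide; open, the fingers measure 114 mm over their backs; the gripper's body (76 mm by 85 mm) begins 54 mm behind the grasp point. The pads swing forward as they close: fully open they stand 13 mm farther back than shut.
Start: joints at [-0.953, 0.501, -0.427, 1.55, 0.221, 1.138, -0.21], TCP at [0.226, 0.61, 0.231] pointing down, gripper open.
Joint ranges: [-2.88, 2.88], [-0.31, 2.03], [-1.54, 1.56], [0.2, 2.42], [-1.41, 4.55], [0.19, 2.02], [-2.57, 2.57]. Speed limits (rad/s): [2.57, 2.57, 3.14, 3.14, 3.14, 3.14, 3.14].

## Interface

Orientations are given as a unit quaternion [w, x, y, z].
In Python, from station import robot, claw, vision, order, monitor gives the robot as it stands. Calls block until the motion is done:
- robot.movep(position, orientation): joint-space move of the TCP to a pose.
- robot.servo_line(position, frame=None, speed=0.15): straight line of the TCP; frame=None keeps the orientation; speed is the mean speed in m/s.
- robot.move_j(angles): joint-space move.
- claw.set_gripper(opening): finger opening in m; the grip force is fixed at half the most; returns when the fingers have stopped.
- robot.wait(seconds).
- robot.inverse_kinematics(position, orientation): joint angles nearest the present ones, or None.
- vision.get_image(name): name is "side" or "top" or "wrist"; returns (picture, depth): 400x640x3 uint8, red, green, blue; 400x640 float32, m along the optical axis (not along the pixel's ray), 0 where there is no reading.
- vision.camera_params(name): a dict with "camera_matrix" (3x3 intrinsics, pixels), "eye" and "rotation" of the camera in the world. Camera axes: x right, y up, looking along -z (the intrinsics and any distortion apply to the point x, -y, -z); pixel columns grow to the right and rows downward; lengths in m; the calibration is good to about 2 mm. A picture is of the moment at which its call begins: read the wrist's pose just before it. camera_params takes no time and is no camera call; for the wrist camera it gives the pose at the moment of the call.
A pose or a line that the arm cannot do raises robot.Unreachable and nothing moves.
- order.hand_in(): hands the job in, once; it reports no verdict.
Readings, each from a call of its own:
- monitor.get_time_s(): time.
- monitor.get_joint_pos(): joint angles.
- monitor.get_joint_velocities(): joint speeds.
- monitor.get_tau(): joint torques, N m.
- monitor.get_tcp_pos(): TCP position.
- monitor.get_eef_rot(): TCP orientation.
- monitor.get_ft_force(): force on the tool from outside, world axes, zero at the start.
- monitor.get_wrist_torque(): the same for the moment, N m.
- monitor.get_grip_width(): finger opening in m.
Only numpy, scipy, OpenCV 4.12 (cv2) and the standard library are available. Lean on these libraries where they do the work, as an engineer would, in place of code of your own. Each camera call takes 0.05 s, during which the arm holds its last target.

## Working session

There is one attempt and no reset: what is moved stays moved. The work goes in short steps, each a Python script; the robot and the scene stay as the last script left them, time stands still between calls to the robot, and variables do not carry over. Pictures are saved under pics/ and viewed, and the job is handed in when it is done.

```bash
ls; mkdir -p pics; cat > h.py <<'E'
import numpy as np, cv2
from station import robot, claw, vision, order, monitor
def save(n,im): cv2.imwrite('pics/'+n+'.png',cv2.cvtColor(im,cv2.COLOR_RGB2BGR))
def rays(P,uv):
    uv=np.atleast_2d(np.asarray(uv,float)); K=np.array(P['camera_matrix'])
    d=np.c_[uv,np.ones(len(uv))]@np.linalg.inv(K).T
    d=d*[1,-1,-1]
    return np.array(P['eye']), d@np.array(P['rotation']).T
def onplane(P,uv,z):
    e,d=rays(P,uv); t=(z-e[2])/d[:,2]; return e+d*t[:,None]
E
python3 - <<'E'
from h import *
for n in ('top','side','wrist'):
    p=vision.camera_params(n); print(n,p)
    im,d=vision.get_image(n); save(n+'0',im); np.savez('pics/'+n+'0.npz',im=im,d=d,K=p['camera_matrix'],e=p['eye'],R=p['rotation'])
print(monitor.get_time_s(), monitor.get_tcp_pos(), monitor.get_eef_rot(), robot.grasp_offset)
E
```

```text
pics
top {'camera_matrix': array([[425.35435007,   0.        , 321.85787746],
       [  0.        , 425.35435007, 194.18369013],
       [  0.        ,   0.        ,   1.        ]]), 'eye': array([0.46600149, 0.00396369, 1.01344593]), 'rotation': array([-0.6964104 , -0.02941621,  0.02931263,  0.71644121])}
side {'camera_matrix': array([[370.96426401,   0.        , 322.41449866],
       [  0.        , 370.96426401, 203.434087  ],
       [  0.        ,   0.        ,   1.        ]]), 'eye': array([ 0.24921092, -0.50061906,  0.53403576]), 'rotation': array([ 0.86394043,  0.41967025, -0.11214243, -0.25477027])}
wrist {'camera_matrix': array([[307.6456158 ,   0.        , 320.76589164],
       [  0.        , 307.6456158 , 194.59152553],
       [  0.        ,   0.        ,   1.        ]]), 'eye': array([0.16070293, 0.63317438, 0.3723426 ]), 'rotation': array([ 0.81262048, -0.1145516 , -0.078452  ,  0.5660134 ])}
0.15 [0.2256484  0.6090009  0.23049617] [-1.53396776e-04  1.76464123e-01  9.84306777e-01 -7.47963435e-04] 0.0187
```

```bash
python3 - <<'E'
s=open('h.py').read()
s=s.replace("return np.array(P['eye']), d@np.array(P['rotation']).T","return np.array(P['eye']), d@q2R(P['rotation']).T")
s=s.replace("def rays","from scipy.spatial.transform import Rotation as Ro\ndef q2R(q): return Ro.from_quat(np.roll(q,-1)).as_matrix()\ndef rays")
open('h.py','w').write(s)
E
```

```text
(no output)
```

View pics/top0.png

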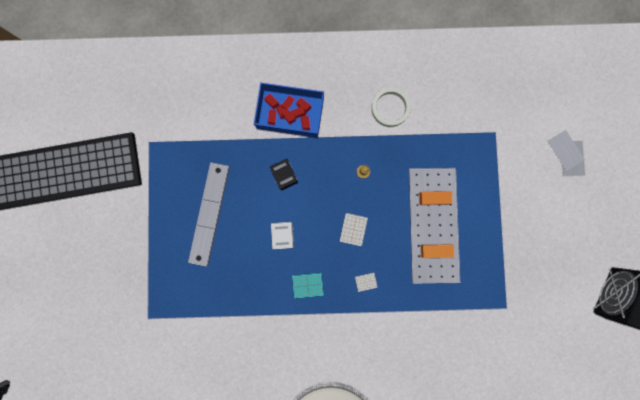

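View pics/side0.png

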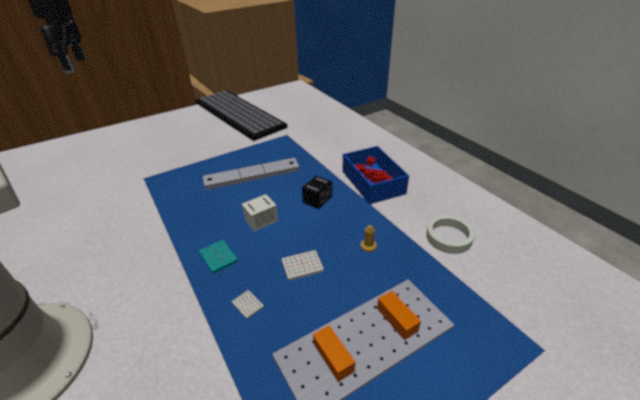

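View pics/wrist0.png

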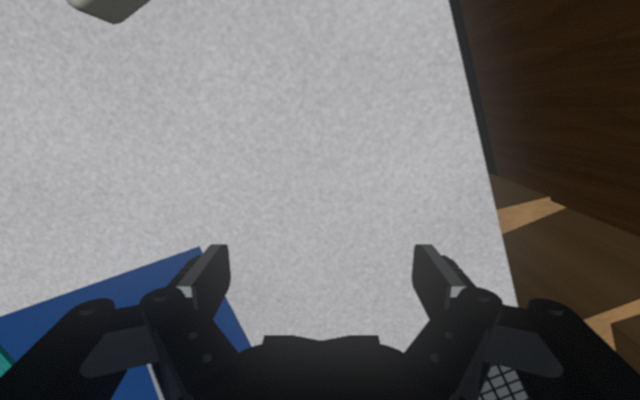

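```bash
cat > m.py <<'E'
from h import *
z=np.load('pics/top0.npz'); im=z['im']; P=dict(camera_matrix=z['K'],eye=z['e'],rotation=z['R'])
hsv=cv2.cvtColor(im,cv2.COLOR_RGB2HSV).astype(int); H,S,V=[hsv[...,i] for i in range(3)]
# pedestal: colours
for n,(u,v) in dict(bar=(210,215),blk=(284,174),wh=(282,236),pl=(354,230),pl2=(366,282),bed=(430,230),mat=(250,260),gauge=(364,172),org=(436,198)).items(): print(n,hsv[v,u],im[v,u], z['d'][v,u])
mat=((H>95)&(H<125)&(S>130)&(V>60))
def rep(name,mask,box,ht):
    m=np.zeros(mask.shape,np.uint8); x0,y0,x1,y1=box; m[y0:y1,x0:x1]=mask[y0:y1,x0:x1]
    m=cv2.morphologyEx(m,cv2.MORPH_CLOSE,np.ones((3,3)))
    cs,_=cv2.findContours(m,cv2.RETR_EXTERNAL,cv2.CHAIN_APPROX_NONE); c=max(cs,key=cv2.contourArea)
    w=onplane(P,c[:,0,:],ht)[:,:2]
    r=cv2.minAreaRect((w*1000).astype(np.float32))
    b=cv2.boxPoints(r); e=[b[1]-b[0],b[2]-b[1]]; l=max(e,key=np.linalg.norm)
    M=cv2.moments(m,True); cen=onplane(P,[M['m10']/M['m00'],M['m01']/M['m00']],ht)[0,:2]*1000
    print(name,'rect c',np.round(r[0],1),'size',np.round(r[1],1),'long ang',round(np.degrees(np.arctan2(l[1],l[0]))%180,1),'mom c',cen.round(1))
nm=~mat
rep('bar',nm,(180,150,240,275),.015)
rep('blk',nm,(262,152,305,195),.046)
rep('white',nm,(262,212,302,256),.046)
rep('plate',nm,(330,205,378,252),.008)
rep('plate2',nm,(350,268,384,296),.008)
rep('turq',nm,(285,268,330,302),.008)
rep('gauge',nm,(350,155,380,186),.007)
rep('bed',nm,(395,155,475,295),.008)
org=(H<20)&(S>150)&(V>120)
rep('rise_b',org,(395,180,475,215),.038)
rep('rise_a',org,(395,235,475,270),.038)
E
python3 m.py
python3 - <<'E'
import cv2,numpy as np
im=cv2.imread('pics/top0.png')[130:320,140:510]; cv2.imwrite('pics/topc.png',cv2.resize(im,None,fx=2.1,fy=2.1,interpolation=2))
E
```

```text
bar [115  17 170] [159 161 170] 0.9959187
blk [120  18  42] [39 39 42] 0.97329
wh [113   5 204] [200 201 204] 0.9622752
pl [  6  27 181] [181 166 162] 1.0026182
pl2 [  9  19 184] [184 174 170] 0.9953002
bed [115  17 169] [158 160 169] 1.0022913
mat [107 169 136] [ 46  84 136] 1.0022054
gauge [ 21 140 133] [133 110  60] 0.97354853
org [ 14 179 198] [198 123  59] 0.97859466
bar rect c [510.8 270.3] size [ 49.4 243.4] long ang 167.2 mom c [509.6 270.7]
blk rect c [594.9  89.7] size [61.1 47.3] long ang 23.4 mom c [595.1  89.7]
white rect c [456.   95.9] size [62.  52.3] long ang 2.5 mom c [456.   96.2]
plate rect c [465.2 -68.6] size [56.9 72.7] long ang 166.0 mom c [464.8 -68.5]
plate2 rect c [342.1 -93.5] size [38.9 49.6] long ang 100.7 mom c [342.  -93.4]
turq rect c [338.3  42.7] size [52.6 67.9] long ang 94.2 mom c [338.3  42.7]
gauge rect c [602.5 -96.7] size [33.5 33.7] long ang 178.4 mom c [602.  -96.4]
bed rect c [ 470.4 -258.8] size [114.5 272.9] long ang 179.1 mom c [ 467.9 -258.9]
rise_b rect c [ 531. -259.] size [69.  27.7] long ang 88.4 mom c [ 532.  -258.6]
rise_a rect c [ 411.2 -257.4] size [68.4 24.8] long ang 88.4 mom c [ 411.1 -256.8]
```

View pics/topc.png

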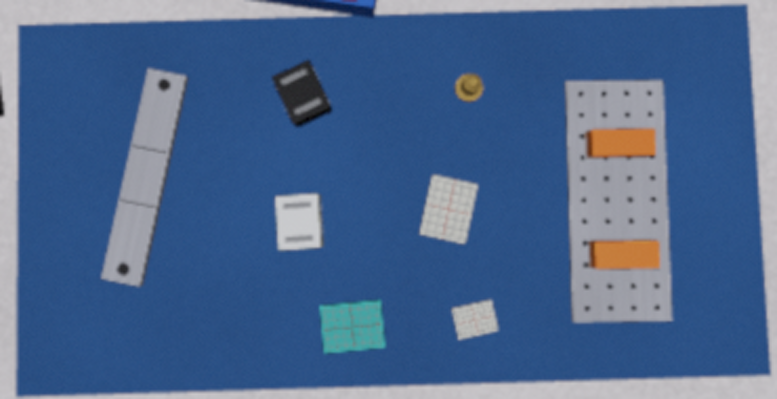

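```bash
cat >> h.py <<'E'
def Rt(a):
    z=np.array([0,0,-1.]); y=np.array([np.cos(a),np.sin(a),0]); return np.c_[np.cross(y,z),y,z]
def qt(a): return np.roll(Ro.from_matrix(Rt(a)).as_quat(),1)
LO=np.array([-2.88,-.31,-1.54,.2,-1.41,.19,-2.57]);HI=np.array([2.88,2.03,1.56,2.42,4.55,2.02,2.57])
def best(p,deg):
    out=[]
    for d in (deg,deg+180):
        q=robot.inverse_kinematics(list(p),list(qt(np.radians(d))))
        if q is not None:
            q=np.array(q); out.append((np.abs(q-monitor.get_joint_pos()).max(), np.minimum(q-LO,HI-q).min(), d))
    return out
def go(p,deg): robot.movep(list(p),list(qt(np.radians(deg))))
def line(p,deg=None,speed=.15): robot.servo_line(list(p),None if deg is None else list(qt(np.radians(deg))),speed)
def F(): return np.round(monitor.get_ft_force(),1)
def snap(n,fn):
    P=vision.camera_params(n); im,d=vision.get_image(n); save(fn,im)
    np.savez('pics/'+fn+'.npz',im=im,d=d,K=P['camera_matrix'],e=P['eye'],R=P['rotation']); return P,im,d
def proj(P,X):
    c=(np.atleast_2d(X)-P['eye'])@q2R(P['rotation']); c=c*[1,-1,-1]; u=c@np.array(P['camera_matrix']).T; return u[:,:2]/u[:,2:]
E
python3 - <<'E'
from h import *
P=vision.camera_params('wrist'); T=np.array(monitor.get_tcp_pos()); R=q2R(monitor.get_eef_rot())
print('cam in tool',R.T@(P['eye']-T), 'cam axes in tool\n',(R.T@q2R(P['rotation'])).round(3)); print('tcp px',proj(P,T))
for n,p,a in (('bed',(.471,-.258,.2),88.7),('bar',(.51,.27,.1),77.2),('blk',(.595,.09,.1),113.4),('pl',(.465,-.068,.1),76),('place',(.471,-.258,.12),88.7)):
    print(n,[tuple(np.round(b,2)) for b in best(p,a)])
E
```

```text
cam in tool [ 6.93158658e-02 -5.13691351e-05 -1.41977438e-01] cam axes in tool
 [[ 0.     0.961  0.275]
 [ 1.    -0.001  0.   ]
 [ 0.     0.275 -0.961]]
tcp px [[320.91302619 249.16570285]]
bed [(np.float64(2.36), np.float64(0.42), np.float64(88.7)), (np.float64(1.14), np.float64(0.52), np.float64(268.7))]
bar [(np.float64(0.82), np.float64(0.58), np.float64(77.2)), (np.float64(1.97), np.float64(0.39), np.float64(257.2))]
blk [(np.float64(1.8), np.float64(0.64), np.float64(113.4)), (np.float64(1.04), np.float64(0.63), np.float64(293.4))]
pl [(np.float64(1.62), np.float64(0.31), np.float64(76.0)), (np.float64(1.26), np.float64(0.3), np.float64(256.0))]
place [(np.float64(2.37), np.float64(0.41), np.float64(88.7)), (np.float64(1.23), np.float64(0.46), np.float64(268.7))]
```

```bash
python3 - <<'E'
from h import *
go((.47,-.258,.2),268.7); print(monitor.get_time_s(),monitor.get_tcp_pos())
P,im,d=snap('wrist','wbed')
print(F())
E
```

```text
3.3083 [ 0.47055098 -0.25709035  0.19986513]
[-0.5  0.4 -0.1]
```

View pics/wbed.png

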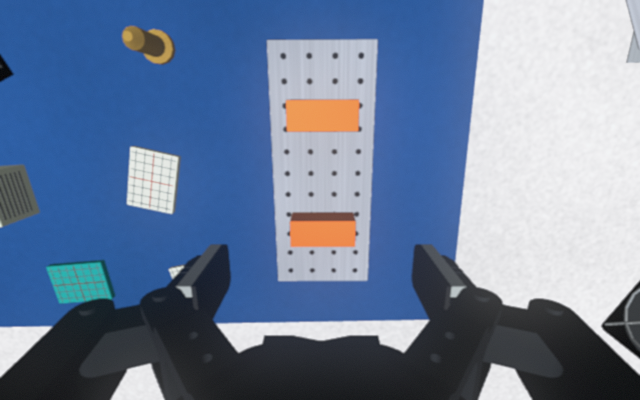

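```bash
cat > m2.py <<'E'
from h import *
def load(fn):
    z=np.load('pics/'+fn+'.npz'); im=z['im']; P=dict(camera_matrix=z['K'],eye=z['e'],rotation=z['R'])
    hsv=cv2.cvtColor(im,cv2.COLOR_RGB2HSV).astype(int); return P,im,hsv,z['d']
def rect(P,mask,box,ht,name=''):
    m=np.zeros(mask.shape,np.uint8); x0,y0,x1,y1=box; m[y0:y1,x0:x1]=mask[y0:y1,x0:x1]
    m=cv2.morphologyEx(m,cv2.MORPH_CLOSE,np.ones((3,3)))
    cs,_=cv2.findContours(m,cv2.RETR_EXTERNAL,cv2.CHAIN_APPROX_NONE); c=max(cs,key=cv2.contourArea)
    f=np.zeros_like(m); cv2.drawContours(f,[c],-1,1,-1)
    w=onplane(P,c[:,0,:],ht)[:,:2]; r=cv2.minAreaRect((w*1000).astype(np.float32))
    b=cv2.boxPoints(r); l=max([b[1]-b[0],b[2]-b[1]],key=np.linalg.norm)
    M=cv2.moments(f,True); cen=onplane(P,[M['m10']/M['m00'],M['m01']/M['m00']],ht)[0,:2]*1000
    print(name,'rect c',np.round(r[0],1),'size',np.round(r[1],1),'ang',round(np.degrees(np.arctan2(l[1],l[0]))%180,1),'mom c',cen.round(1))
    return np.array(r[0]),cen
E
python3 - <<'E'
from m2 import *
P,im,h,d=load('wbed'); H,S,V=[h[...,i] for i in range(3)]
org=(H<25)&(S>130)
print(V[115,320],V[217,320],V[235,320], h[180,152],h[45,163])
o=org&(V>190)
rect(P,o,(270,90,380,140),.038,'rb'); rect(P,o,(270,205,380,255),.038,'ra')
nm=~((H>95)&(H<125)&(S>130))
rect(P,nm,(255,30,390,290),.008,'bed'); rect(P,nm,(115,135,190,222),.008,'plate')
g=(H>10)&(H<28)&(S>90)
m=(g*255).astype(np.uint8)[20:70,110:185]; 
rect(P,g,(110,20,185,70),.007,'gauge(all)')
# depth check
e,D=rays(P,[[320,115],[320,180],[152,180]]); 
for (u,v),dd in zip([(320,115),(320,180),(152,180)],D): print(d[v,u],(e+dd*d[v,u]).round(3))
E
```

```text
239 111 238 [  6  35 213] [18 88 84]
rb rect c [ 532.8 -259.8] size [68.5 27.8] ang 88.8 mom c [ 533.  -259.9]
ra rect c [ 411.2 -257.6] size [68.4 27.6] ang 88.8 mom c [ 411.4 -257.8]
bed rect c [ 470.2 -259. ] size [112.4 270.7] ang 179.1 mom c [ 489.5 -259.4]
plate rect c [465.2 -69.7] size [56.2 71.2] ang 165.9 mom c [466.5 -69.9]
gauge(all) rect c [603.2 -88.4] size [49.1 29.9] ang 79.9 mom c [604.4 -90.1]
0.29524526 [ 0.533 -0.258  0.037]
0.34432086 [ 0.462 -0.256  0.006]
0.3439268 [ 0.466 -0.069  0.007]
```

```bash
python3 - <<'E'
from h import *
go((.505,.27,.17),257.2); print(monitor.get_time_s(),monitor.get_tcp_pos())
P,im,d=snap('wrist','wbar')
from m2 import *
P,im,h,d=load('wbar'); H,S,V=[h[...,i] for i in range(3)]
nm=~((H>95)&(H<125)&(S>130))
print(proj(P,[[.51,.27,.015],[.627,.244,.015],[.394,.297,.015]]))
E
```

```text
5.275 [0.50574845 0.2684346  0.17019279]
[[317.95151201 176.65104814]
 [316.73203322  43.68829058]
 [317.83729399 283.167817  ]]
```

View pics/wbar.png

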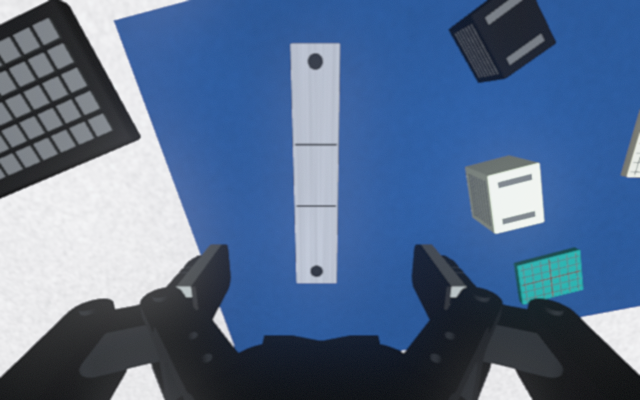

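```bash
python3 - <<'E'
from m2 import *
P,im,h,d=load('wbar'); H,S,V=[h[...,i] for i in range(3)]
nm=~((H>95)&(H<125)&(S>120))
rect(P,nm,(270,25,360,295),.015,'bar'); 
dk=(V<110)
rect(P,dk,(302,50,332,75),.015,'dotfar');rect(P,dk,(305,262,330,280),.015,'dotnear')
rect(P,dk,(292,140,340,150),.015,'l1');rect(P,dk,(292,201,340,211),.015,'l2')
print(monitor.get_tcp_pos(), robot.inverse_kinematics([.505,.27,.17],list(qt(np.radians(257.2))))-np.array(monitor.get_joint_pos()))
E
```

```text
bar rect c [511.7 272.1] size [ 45.7 240.1] ang 167.1 mom c [527.7 268.4]
dotfar rect c [613.7 249.2] size [11.6 11.6] ang 77.1 mom c [613.6 248.8]
dotnear rect c [409.5 295.4] size [10.8 10.9] ang 167.1 mom c [409.2 295.4]Traceback (most recent call last):
  File "<stdin>", line 7, in <module>
  File "m2.py", line 8, in rect
    cs,_=cv2.findContours(m,cv2.RETR_EXTERNAL,cv2.CHAIN_APPROX_NONE); c=max(cs,key=cv2.contourArea)
                                                                        ~~~^^^^^^^^^^^^^^^^^^^^^^^^
ValueError: max() iterable argument is empty
```

```bash
python3 - <<'E'
from h import *
for i in range(3): print(monitor.get_tcp_pos(),monitor.get_time_s())
q=np.array(robot.inverse_kinematics([.505,.27,.17],list(qt(np.radians(257.2)))))
print((q-monitor.get_joint_pos()).round(4))
a=257.1
go((.5116,.2722,.06),a); print(monitor.get_tcp_pos())
robot.wait(.3); print(monitor.get_tcp_pos(),Ro.from_quat(np.roll(monitor.get_eef_rot(),-1)).as_matrix().round(4)[:,1:])
claw.set_gripper(.065); line((.5116,.2722,.02)); print(monitor.get_tcp_pos(),F(),monitor.get_grip_width(),monitor.get_time_s())
E
```

```text
[0.50578805 0.2684271  0.17020572] 5.325
[0.50578805 0.2684271  0.17020572] 5.325
[0.50578805 0.2684271  0.17020572] 5.325
[-0.0016  0.0003 -0.0014 -0.0003 -0.0002  0.0001 -0.0003]
[0.51220917 0.27115942 0.06024897]
[0.51273548 0.27296003 0.06184409] [[-0.2232  0.0025]
 [-0.9748  0.002 ]
 [-0.0025 -1.    ]]
[0.51111327 0.27163451 0.01939735] [-0.7  0.  -0.1] 0.0650641668353307 6.9
```

```bash
python3 - <<'E'
from h import *
line((.5116,.2722,.002),speed=.05); robot.wait(.2); print(monitor.get_tcp_pos(),F())
w=claw.set_gripper(0.0); robot.wait(.2); print(w,monitor.get_grip_width(),F(),monitor.get_tcp_pos(),monitor.get_time_s())
snap('wrist','wg1')
E
```

```text
[0.51179648 0.27230574 0.00222674] [-0.4 -1.2 -0.1]
False 0.04222100345724927 [0.4 0.3 5.3] [0.51195482 0.27247239 0.00255806] 8.1333
```

View pics/wg1.png

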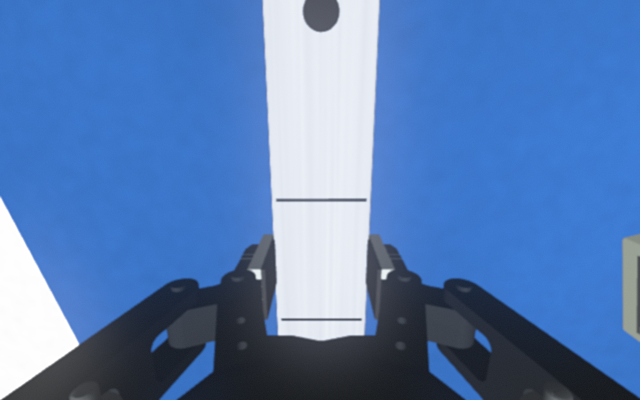

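```bash
python3 - <<'E'
from m2 import *
P,im,h,d=load('wg1'); V=h[...,2]
a=onplane(P,[[321,199.5],[321,319.5]],.015); print(a, np.linalg.norm(a[0]-a[1]), (a.mean(0)))
line((.5116,.2722,.14)); robot.wait(.1); print(monitor.get_grip_width(),F(),monitor.get_time_s())
print(best((.4719,-.2586,.14),268.9))
go((.4719,-.2586,.14),268.9); robot.wait(.3);print(monitor.get_tcp_pos(),F(),monitor.get_grip_width(),monitor.get_time_s())
snap('wrist','wg2'); snap('top','tg2')
E
```

```text
[[0.54182277 0.26534974 0.015     ]
 [0.48136749 0.27915276 0.015     ]] 0.062011001653479766 [0.51159513 0.27225125 0.015     ]
0.04234679146608775 [-0.3 -0.  -3.5] 9.35
[(np.float64(1.3204926936538304), np.float64(0.4746838799468429), 268.9), (np.float64(3.348680144717044), np.float64(0.23837584012132584), 448.9)]
[ 0.47222137 -0.25807354  0.1399643 ] [-0.4 -0.1 -4. ] 0.041994447310683754 11.575
```

View pics/wg2.png

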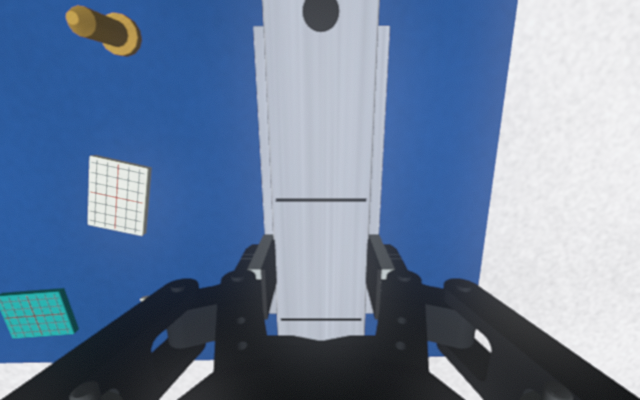

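View pics/tg2.png

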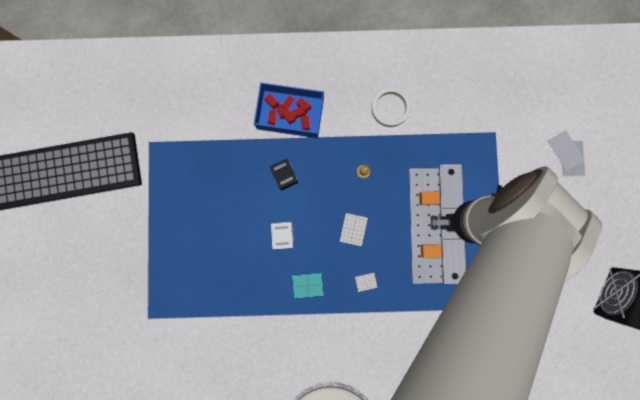

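```bash
python3 - <<'E'
from h import *
line((.4719,-.2586,.048)); 
z=.043
while z>.0365:
    line((.4719,-.2586,z),speed=.03); f=F(); print(z,monitor.get_tcp_pos().round(4) if hasattr(monitor.get_tcp_pos(),'round') else monitor.get_tcp_pos(),f)
    if f[2]>1.5: break
    z-=.001
robot.wait(.2); print(monitor.get_tcp_pos(),F(),monitor.get_time_s())
E
```

```text
0.043 [ 0.4722 -0.2585  0.0433] [-0.1 -0.5 -3.2]
0.041999999999999996 [ 0.4719 -0.2586  0.0421] [-1.  -0.8 -3.2]
0.040999999999999995 [ 0.4718 -0.2585  0.0409] [-0.3 -0.7 -3. ]
0.039999999999999994 [ 0.472  -0.2587  0.0406] [-1.9  1.6  5.5]
[ 0.47197929 -0.25871217  0.04056225] [-2.2  0.9  6.2] 13.7083
```

```bash
python3 - <<'E'
from h import *
claw.set_gripper(.065); robot.wait(.1)
line((.4719,-.2586,.2)); robot.wait(.3)
snap('wrist','wb2'); print(monitor.get_tcp_pos(),monitor.get_time_s())
from m2 import *
P,im,h,d=load('wb2'); H,S,V=[h[...,i] for i in range(3)]
o=(H<25)&(S>130)
print(proj(P,[[.472+a,-.2586,.053] for a in(-.12,-.031,.031,.12)]).round(0))
E
```

```text
[ 0.4716646  -0.25862142  0.19961399] 15.725
[[323. 291.]
 [321. 212.]
 [320. 150.]
 [318.  45.]]
```

View pics/wb2.png

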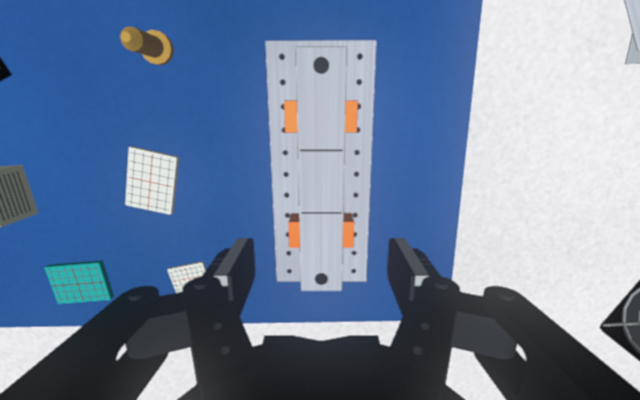

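```bash
cat > bar.py <<'E'
from m2 import *
def bar(fn):
    P,im,h,d=load(fn); V=h[...,2]; dk=V<110
    a=rect(P,dk,(310,55,333,76),.053,'dot b')[0]; b=rect(P,dk,(311,268,331,288),.053,'dot a')[0]
    print('mid',(a+b)/2,'ang',np.degrees(np.arctan2(*(a-b)[::-1])))
    g=cv2.cvtColor(im,cv2.COLOR_RGB2GRAY).astype(float)[:,305:338].mean(1)
    r=[]
    for c in (150,212):
        w=g[c-6:c+7]; dd=np.maximum(np.median(w)-w-5,0); r.append((dd*np.arange(c-6,c+7)).sum()/dd.sum())
    L=onplane(P,[[321.5,x] for x in r],.053)*1000; print('lines',r,L.round(1),'mid',L.mean(0).round(1))
bar('wb2')
E
python3 bar.py; python3 - <<'E'
from m2 import *
P,im,h,d=load('wb2'); H,S,V=[h[...,i] for i in range(3)]
o=(H<25)&(S>130)&(V>190)
for n,b in dict(bl=(280,95,300,140),br=(340,95,365,140),al=(284,218,302,250),ar=(340,218,360,250)).items(): rect(P,o,b,.038,n)
E
```

```text
dot b rect c [ 576.4 -260.7] size [11.3 11.3] ang 88.9 mom c [ 576.5 -260.9]
dot a rect c [ 366.9 -257.2] size [10.6 10.7] ang 178.9 mom c [ 366.9 -257.1]
mid [ 471.61308289 -258.94975281] ang -0.9552793946926122
lines [np.float64(149.92483474976393), np.float64(212.47147688838785)] [[ 502.6 -260.2   53. ]
 [ 440.7 -259.1   53. ]] mid [ 471.6 -259.6   53. ]
bl rect c [ 533.3 -230.7] size [10.8 27.9] ang 179.6 mom c [ 533.6 -230.9]
br rect c [ 532.2 -289.1] size [28.   9.7] ang 0.2 mom c [ 532.6 -288.9]
al rect c [ 411.6 -228.8] size [ 9.6 27.8] ang 177.8 mom c [ 412.1 -229. ]
ar rect c [ 410.5 -287. ] size [10.5 27.8] ang 176.9 mom c [ 410.4 -286.8]
```

```bash
python3 - <<'E'
from h import *
go((.595,.09,.17),293.4); robot.wait(.3); snap('wrist','wh1'); print(monitor.get_tcp_pos(),monitor.get_time_s())
from m2 import *
P,im,h,d=load('wh1'); print(proj(P,[.595,.09,.046]))
E
```

```text
[0.5950684  0.08922599 0.17014929] 17.4583
[[319.05169178 187.66601127]]
```

View pics/wh1.png

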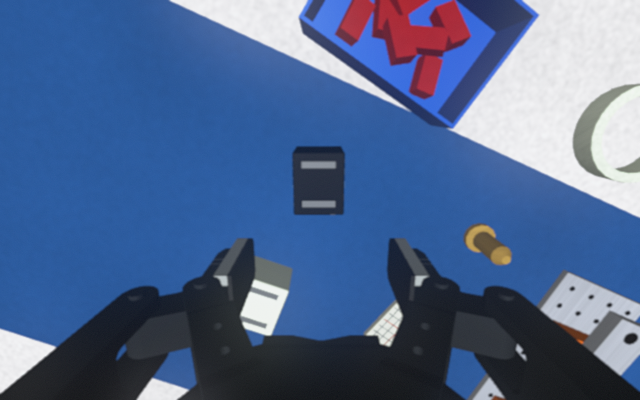

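```bash
python3 - <<'E'
from m2 import *
P,im,h,d=load('wh1'); H,S,V=[h[...,i] for i in range(3)]
st=(V>95)&(S<80)
a=rect(P,st,(297,158,342,173),.046,'s1')[0]; b=rect(P,st,(297,197,342,212),.046,'s2')[0]; print('mid',(a+b)/2,'ang',np.degrees(np.arctan2(*(a-b)[::-1])), np.linalg.norm(a-b))
nm=~((H>95)&(H<125)&(S>120)&(V>70))
rect(P,nm,(280,153,360,225),.046,'top')
print(im[140:165:1,330].max(1), d[160:200:10,318])
E
```

```text
s1 rect c [613.9  99.1] size [ 6.2 29.8] ang 113.3 mom c [613.9  99.1]
s2 rect c [581.2  84.6] size [ 6.7 30. ] ang 113.3 mom c [580.9  84.4]
mid [597.51473999  91.8568573 ] ang 23.908576810432606 35.78901605227299
top rect c [597.5  91.9] size [56.  43.8] ang 23.3 mom c [598.9  92.4]
[160 159 159 160 160 148 107  66  51  53  54  54  57  64  65  67  67  67
  65  64  78 115 146 157 156] [0.2686069  0.2712186  0.27377442 0.276979  ]
```

```bash
python3 - <<'E'
from h import *
p=(.5975,.0919)
go((*p,.09),293.4); line((*p,.013),speed=.1); robot.wait(.1); print(monitor.get_tcp_pos(),F())
claw.set_gripper(0.); robot.wait(.1); print(monitor.get_grip_width(),F(),monitor.get_tcp_pos(),monitor.get_time_s())
line((*p,.15)); robot.wait(.2); print(monitor.get_grip_width(),F()); snap('wrist','wh2'); print(monitor.get_tcp_pos(),monitor.get_time_s())
E
```

```text
[0.59827145 0.09193447 0.01380612] [1.3 0.6 0.6]
0.0452970292018581 [-1.   0.2  5.5] [0.59822983 0.09202801 0.01384054] 19.3
0.04516051242084329 [ 0.3 -0.4 -2.3]
[0.5970144  0.09171974 0.14916582] 20.6167
```

View pics/wh2.png

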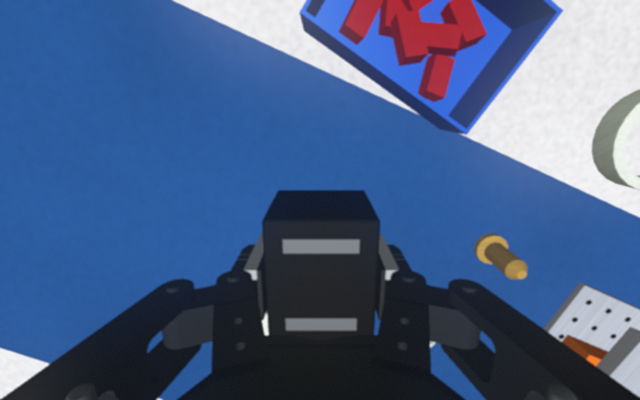

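```bash
python3 - <<'E'
from m2 import *
P,im,h,d=load('wh2'); T=np.array([.5970144,.09171974,.14916582]); V=h[...,2];S=h[...,1]
zt=T[2]-.0138+.046; st=(V>95)&(S<80)
a=rect(P,st,(278,236,364,256),zt,'s1')[0]; b=rect(P,st,(282,314,360,334),zt,'s2')[0]
m=(a+b)/2-T[:2]*1000; R=Rt(np.radians(293.4)); print('off world',m,'tool x,y',m@R[:2,0],m@R[:2,1], np.linalg.norm(a-b),'ang',np.degrees(np.arctan2(*(a-b)[::-1])))
print(best((.4717,-.2589,.15),269))
E
```

```text
s1 rect c [613.3  98.5] size [ 5.9 30. ] ang 113.4 mom c [613.3  98.5]
s2 rect c [580.3  84.3] size [ 6.  29.9] ang 113.4 mom c [580.4  84.2]
off world [-0.21789121 -0.32458695] tool x,y -0.3288796909796504 0.21135614397578267 35.878348283779104 ang 23.436416179925565
[(np.float64(0.4798910023828804), np.float64(0.48032733441369624), 269), (np.float64(3.098490611329926), np.float64(0.4781693387273189), 449)]
```

```bash
cat >> h.py <<'E'
def lower(x,y,z0,zc,zmin,thr=4.):
    robot.wait(.15); f0=F()[2]
    line((x,y,z0)); z=zc
    while z>zmin:
        line((x,y,z),speed=.03); f=F()
        if f[2]-f0>thr: break
        z-=.001
    robot.wait(.15); print('contact z',round(z,4),monitor.get_tcp_pos(),f0,F(),monitor.get_time_s())
E
python3 - <<'E'
from h import *
p=(.472,-.2589)
go((*p,.15),269); lower(*p,.073,.069,.0645)
claw.set_gripper(.065); robot.wait(.1); line((*p,.2)); robot.wait(.3); snap('wrist','wh3'); print(monitor.get_tcp_pos(),monitor.get_time_s())
E
```

```text
contact z 0.066 [ 0.47198658 -0.25892297  0.06681674] -1.6 [-3.3  1.3  8.1] 24.0083
[ 0.47175889 -0.25889584  0.1995757 ] 25.8333
```

View pics/wh3.png

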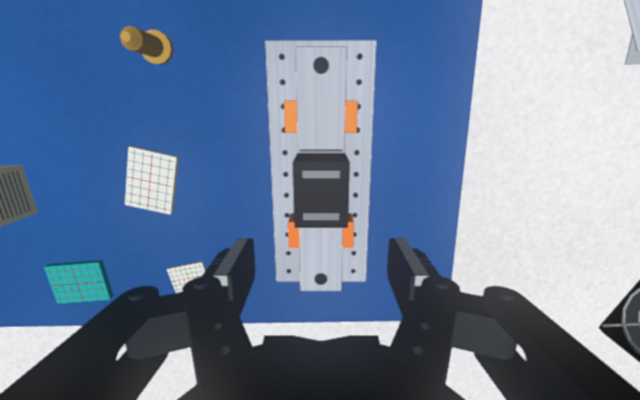

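```bash
cat > hs.py <<'E'
from m2 import *
P,im,h,d=load('wh3'); V=h[...,2];S=h[...,1]
st=(V>95)&(S<80)
a=rect(P,st,(298,167,345,181),.099,'s1')[0]; b=rect(P,st,(299,210,344,223),.099,'s2')[0]
print('mid',(a+b)/2, np.linalg.norm(a-b),'ang',np.degrees(np.arctan2(*(a-b)[::-1])))
P2,im,h,d=load('wb2')
dk=h[...,2]<110
P,im,h,d=load('wh3'); dk=h[...,2]<110
a=rect(P,dk,(310,55,333,76),.053,'dot b')[0]; b=rect(P,dk,(311,268,331,288),.053,'dot a')[0]; print('bar mid',(a+b)/2,'ang',np.degrees(np.arctan2(*(a-b)[::-1])))
P,im,h,d=load('wbed');h=h
nm=~((h[...,0]>95)&(h[...,0]<125)&(h[...,1]>130))
E
python3 hs.py
python3 - <<'E'
from h import *
p=(.4655,-.0695)
print(best((*p,.15),256)); go((*p,.15),256); robot.wait(.3); snap('wrist','wp1'); print(monitor.get_tcp_pos(),monitor.get_time_s())
E
```

```text
s1 rect c [ 489.5 -259.7] size [30.6  6.6] ang 89.0 mom c [ 489.6 -259.5]
s2 rect c [ 453.3 -259.1] size [30.2  6.2] ang 89.0 mom c [ 453.3 -258.9]
mid [ 471.38580322 -259.35946655] 36.269112590721484 ang -0.9410021281665881
dot b rect c [ 576.4 -260.8] size [11.3 11.3] ang 89.0 mom c [ 576.5 -260.9]
dot a rect c [ 366.9 -257.1] size [11.6 10.7] ang 89.0 mom c [ 366.9 -257.1]
bar mid [ 471.65834045 -258.95991516] ang -1.001303164733566
[(np.float64(0.5407794009212514), np.float64(0.3216289471924054), 256), (np.float64(2.2716964735579506), np.float64(0.33726215518728786), 436)]
[ 0.46565677 -0.07061461  0.15022882] 26.9833
```

View pics/wp1.png

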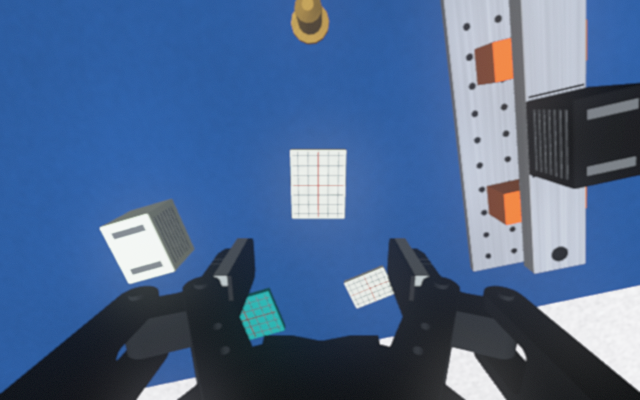

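```bash
python3 - <<'E'
from m2 import *
P,im,h,d=load('wp1'); H,S,V=[h[...,i] for i in range(3)]
nm=~((H>95)&(H<125)&(S>110))
rect(P,nm,(275,135,360,232),.008,'plate')
red=((im[...,0].astype(int)-im[...,2])>25)
rect(P,red,(285,145,352,224),.008,'redcross')
E
```

```text
plate rect c [465.3 -68.1] size [53.8 69.5] ang 165.9 mom c [466.7 -68.5]
redcross rect c [465.5 -72.4] size [23.1 59.8] ang 179.9 mom c [467.  -69.2]
```

```bash
python3 - <<'E'
from h import *
p=(.4653,-.0685)
line((*p,.02),256); robot.wait(.1); line((*p,.003),speed=.05)
for z in (.001,0,-.001):
    line((*p,z),speed=.03); robot.wait(.1); f=F(); print(z,monitor.get_tcp_pos(),f)
    if f[2]>4: break
claw.set_gripper(0.); robot.wait(.15); print(monitor.get_grip_width(),F(),monitor.get_tcp_pos(),monitor.get_time_s())
snap('wrist','wp2')
E
```

```text
0.001 [ 0.46535773 -0.06851341  0.00106633] [0.1 0.3 0.2]
0 [ 4.65344080e-01 -6.84852821e-02  2.54116069e-05] [-1.  -0.6 -0.5]
-0.001 [ 0.46527445 -0.06851827 -0.0010182 ] [0.5 0.4 0. ]
0.05000481568119014 [-2.7  1.4  8.6] [ 0.46532768 -0.06854444 -0.00049866] 30.0833
```

View pics/wp2.png

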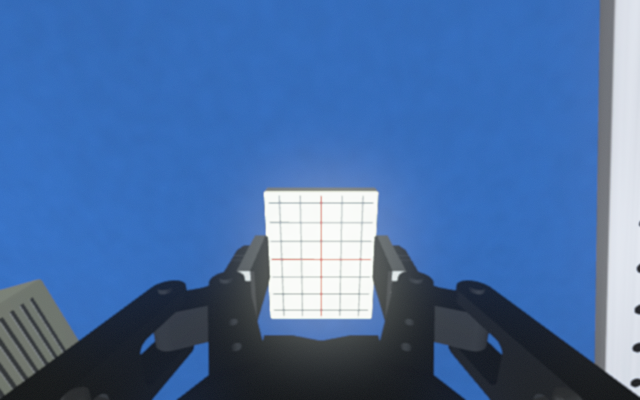

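```bash
python3 - <<'E'
from m2 import *
P,im,h,d=load('wp2'); a=onplane(P,[320.7,259.3],.008)[0]*1000
T=np.array([465.3,-68.54]); m=a[:2]-T; R=Rt(np.radians(256)); print('cross',a,'off tool',m@R[:2,0],m@R[:2,1])
H,S,V=[h[...,i] for i in range(3)]; nm=~((H>95)&(H<125)&(S>110))
rect(P,nm&(V>150),(262,180,382,240),.008,'far part')
p=(.4653,-.0685)
line((*p,.15)); robot.wait(.2); print(monitor.get_grip_width(),F()); snap('wrist','wp3'); print(monitor.get_tcp_pos(),monitor.get_time_s())
E
```

```text
cross [464.85766261 -68.54413244   8.        ] off tool -0.4281983553176193 0.11102078974684362
far part rect c [487.1 -75.2] size [54.4 25.3] ang 76.0 mom c [487.7 -74.3]
0.049523814637624446 [ 0.3 -0.9  0.2]
[ 0.46486182 -0.06867626  0.14947251] 31.5417
```

View pics/wp3.png

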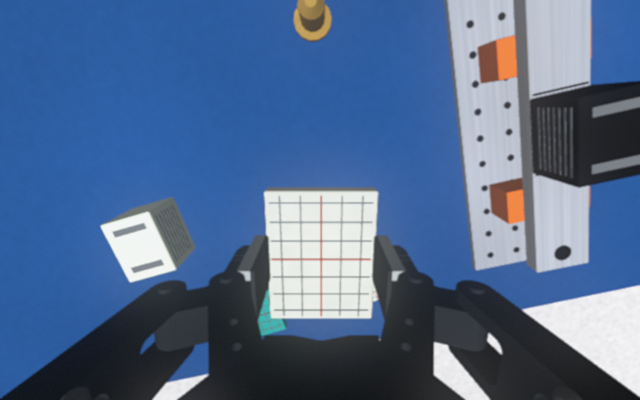

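```bash
python3 - <<'E'
from h import *
p=(.472,-.2591)
go((*p,.16),269); lower(*p,.106,.102,.0965,3.)
snap('side','sp4'); print(monitor.get_grip_width())
E
```

```text
contact z 0.098 [ 0.47208043 -0.25918969  0.09857642] -1.7 [-1.3  0.8  6.4] 34.4167
0.049772683485817024
```

View pics/sp4.png

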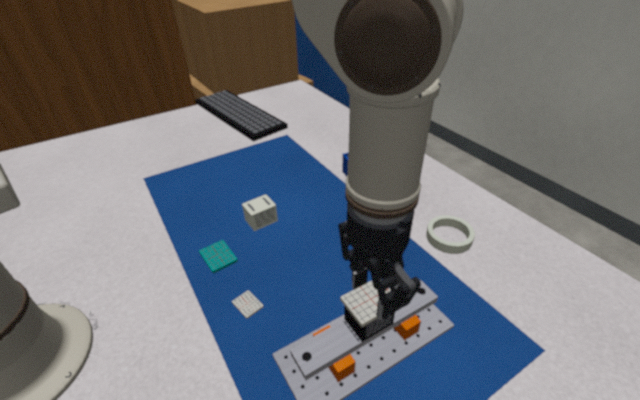

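Contact came at the expected height. The side view shows the plate level on the housing near (368,300) and the bar still spanning both risers, so I'm releasing and checking.

```bash
python3 - <<'E'
from h import *
p=(.472,-.2591)
claw.set_gripper(.068); robot.wait(.1); line((*p,.24)); robot.wait(.3); snap('wrist','wp4'); print(monitor.get_tcp_pos(),monitor.get_time_s())
from m2 import *
P,im,h,d=load('wp4'); print(proj(P,[[.4717,-.259,.107],[.5057,-.259,.107],[.4377,-.259,.107]]))
E
```

```text
[ 0.47178081 -0.25909963  0.23961699] 36.3333
[[320.3203231  185.74091686]
 [319.64759217 148.69783774]
 [320.9500886  220.41815902]]
```

View pics/wp4.png

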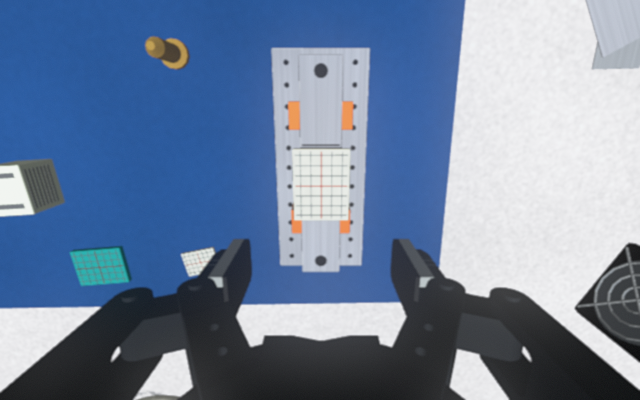

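```bash
python3 - <<'E'
from m2 import *
P,im,h,d=load('wp4'); H,S,V=[h[...,i] for i in range(3)]
I=im.astype(int); warm=(I[...,0]-I[...,2]>-8)&(V>140)
print(im[170,300],im[240,320])
rect(P,warm,(284,140,360,226),.107,'plate')
red=(I[...,0]-I[...,2]>20)&(S<140)
ys,xs=np.nonzero(red[145:224,290:352]); ys+=145;xs+=290
vcol=np.bincount(xs,minlength=640); hrow=np.bincount(ys,minlength=400); u=(np.arange(640)*vcol*(vcol>20)).sum()/(vcol*(vcol>20)).sum(); v=(np.arange(400)*hrow*(hrow>20)).sum()/(hrow*(hrow>20)).sum()
print(u,v,onplane(P,[u,v],.107))
dk=V<110
a=rect(P,dk,(310,60,333,82),.053,'dot b')[0]; b=rect(P,dk,(311,252,331,270),.053,'dot a')[0]; print('bar mid',(a+b)/2,'ang',np.degrees(np.arctan2(*(a-b)[::-1])))
# gauge
g=(H>10)&(H<28)&(S>90)
print(d[50,178])
rect(P,g,(140,30,195,75),.007,'g')
E
```

```text
[205 211 206] [187 192 206]
plate rect c [ 469.7 -259.1] size [57.9 73.3] ang 179.0 mom c [ 472.2 -259.3]
320.66 185.53846153846155 [[ 0.47188664 -0.25931579  0.107     ]]
dot b rect c [ 576.7 -261. ] size [11.  11.1] ang 179.0 mom c [ 576.6 -261. ]
dot a rect c [ 367.4 -257.3] size [10.7 10.5] ang 89.0 mom c [ 367.  -257.3]
bar mid [ 472.04733276 -259.16067505] ang -0.9992260920812084
0.33636162
g rect c [602.7 -89.3] size [45.3 30. ] ang 82.2 mom c [604.3 -90.2]
```

```bash
python3 - <<'E'
from h import *
p=(.603,-.0965)
print(best((*p,.17),269)); go((*p,.17),269); robot.wait(.3); snap('wrist','wgA'); print(monitor.get_tcp_pos(),monitor.get_time_s())
E
```

```text
[(np.float64(0.2574749085587109), np.float64(0.6772591444404936), 269), (np.float64(2.554268589209024), np.float64(0.6931204220674894), 449)]
[ 0.60283203 -0.09754531  0.17061285] 37.5667
```

View pics/wgA.png

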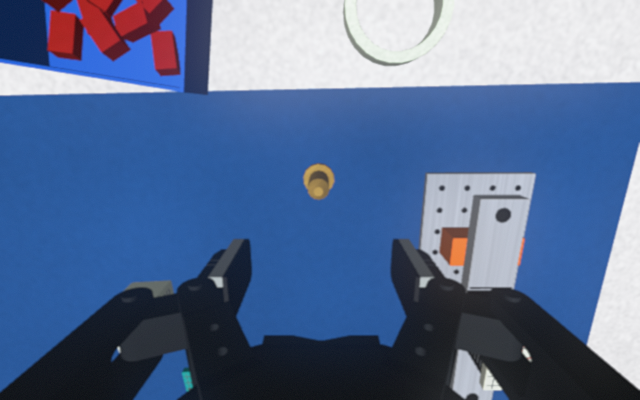

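```bash
python3 - <<'E'
from m2 import *
P,im,h,d=load('wgA'); H,S,V=[h[...,i] for i in range(3)]
m=~((H>95)&(H<125)&(S>110)); mm=np.zeros(m.shape,np.uint8); mm[155:210,295:345]=m[155:210,295:345]
cs,_=cv2.findContours(mm,cv2.RETR_EXTERNAL,cv2.CHAIN_APPROX_NONE); c=max(cs,key=cv2.contourArea)[:,0]
print(c.min(0),c.max(0))
from scipy.optimize import least_squares
c=c[c[:,1]<178]; w=onplane(P,c,.007)[:,:2]*1000
s=least_squares(lambda q:np.hypot(*(w-q[:2]).T)-q[2],[603,-97,16]); print(s.x,np.abs(s.fun).max(),len(w))
E
```

```text
[303 163] [334 199]
[602.72583679 -95.9393059   15.95212966] 0.5807240214860805 42
```

```bash
python3 - <<'E'
from h import *
p=(.6027,-.0959)
go((*p,.1),269); robot.wait(.1); line((*p,.014),speed=.08); robot.wait(.1); print(monitor.get_tcp_pos(),F())
claw.set_gripper(0.); robot.wait(.2); print(monitor.get_grip_width(),F(),monitor.get_tcp_pos(),monitor.get_time_s())
snap('wrist','wgB')
line((*p,.18)); robot.wait(.2); print(monitor.get_grip_width(),F(),monitor.get_tcp_pos()); snap('wrist','wgC'); print(monitor.get_tcp_pos(),monitor.get_time_s())
E
```

```text
[ 0.60323842 -0.09595266  0.01463843] [ 0.5 -0.1  0.4]
0.01813253090240919 [-0.7  0.7  4.3] [ 0.60298782 -0.0959143   0.01432664] 40.0833
0.01825168733258665 [-0.8  0.5 -1.2] [ 0.60220455 -0.09587858  0.1791335 ]
[ 0.60231304 -0.09593319  0.17930976] 41.6417
```

View pics/wgC.png

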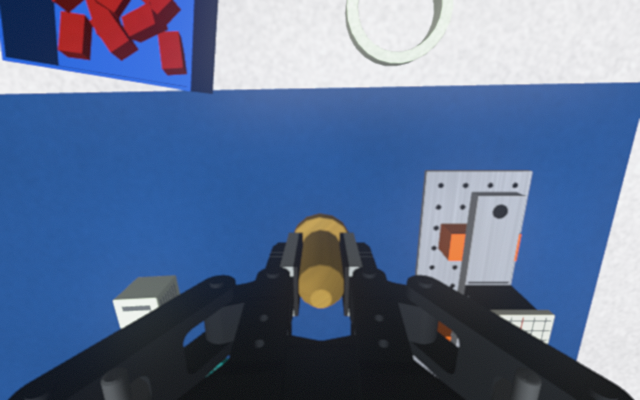

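```bash
python3 - <<'E'
from m2 import *
P,im,h,d=load('wgC'); T=np.array([.60225,-.0959,.1792])
print('tip expected',proj(P,T+[0,0,.0407])); print('foot far edge expected',proj(P,T+[.016,0,-.0073]), proj(P,T+[0,0,-.0073+0]))
H,S,V=[h[...,i] for i in range(3)]; g=(H>10)&(H<28)&(S>90); ys,xs=np.nonzero(g[200:320,285:360]); print(ys.min()+200,ys.max()+200)
# tip disc
cv2.imwrite('pics/wgCc.png',cv2.resize(cv2.cvtColor(im,cv2.COLOR_RGB2BGR)[200:330,270:380],None,fx=5,fy=4))
E
```

```text
tip expected [[320.19788073 298.71540725]]
foot far edge expected [[319.73513496 215.65389909]] [[320.28176776 244.18362079]]
216 307
```

View pics/wgCc.png

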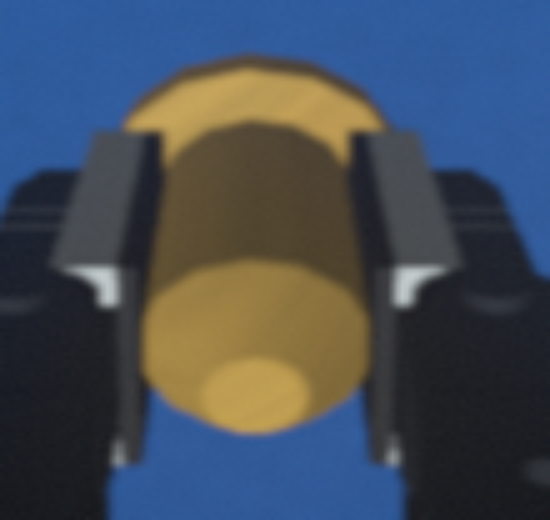

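```bash
python3 - <<'E'
from h import *
p=(.4719,-.2592)
go((*p,.18),269); lower(*p,.128,.124,.119,3.)
claw.set_gripper(.06); robot.wait(.1); line((*p,.28)); robot.wait(.3); snap('wrist','wgD'); print(monitor.get_tcp_pos(),monitor.get_time_s())
E
```

```text
contact z 0.121 [ 0.47208752 -0.25936035  0.12129297] -1.2 [-0.2  0.2  4.8] 44.325
[ 0.47170189 -0.25920506  0.279648  ] 46.4583
```

View pics/wgD.png

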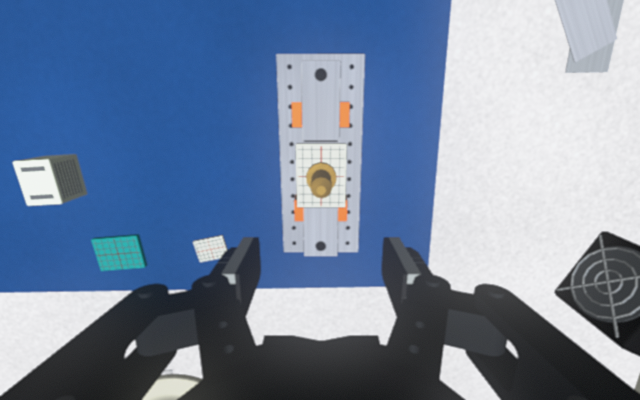

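Everything is stacked: foot of the gauge at about (321,176), plate (295–347, 143–208), dots at (321,74) and (321,246). I'll move clear and check from the fixed cameras.

```bash
python3 - <<'E'
from m2 import *
P,im,h,d=load('wgD'); H,S,V=[h[...,i] for i in range(3)]
g=(H>10)&(H<30)&(S>70); mm=np.zeros(g.shape,np.uint8); mm[158:200,303:340]=g[158:200,303:340]
mm=cv2.morphologyEx(mm,cv2.MORPH_CLOSE,np.ones((3,3)))
cs,_=cv2.findContours(mm,cv2.RETR_EXTERNAL,cv2.CHAIN_APPROX_NONE); c=max(cs,key=cv2.contourArea)[:,0]; print(c.min(0),c.max(0))
from scipy.optimize import least_squares
c=c[c[:,1]<177]; w=onplane(P,c,.114)[:,:2]*1000
s=least_squares(lambda q:np.hypot(*(w-q[:2]).T)-q[2],[472,-259,16]); print('foot',s.x,np.abs(s.fun).max())
go((.47,.0,.3),269); robot.wait(.5); snap('top','tF'); snap('side','sF'); print(monitor.get_time_s())
t=cv2.imread('pics/tF.png')[130:310,380:500]; s=cv2.imread('pics/sF.png')[210:400,240:480]
cv2.imwrite('pics/F.png',np.hstack([cv2.resize(t,(380,570)),cv2.resize(s,(400,570//1))])[:, :800])
E
```

```text
[306 163] [335 197]
foot [ 472.36016736 -259.56862776   14.49534921] 0.6520615131633303
48.075
```

View pics/tF.png

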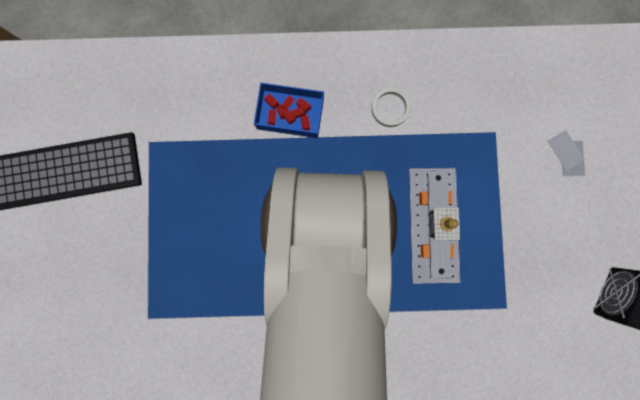

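View pics/sF.png

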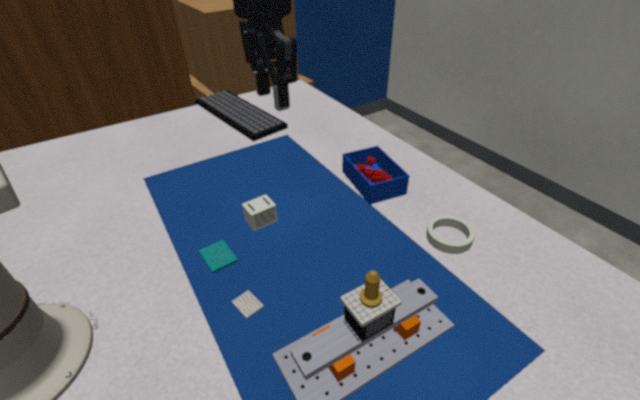

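The stack stands upright near (371,305) in the side view. The bystanders are where they were at the start, and the gripper is well clear.

```bash
python3 -c "
from h import *
order.hand_in(); print(monitor.get_time_s())"
```

```text
the job is handed in; nothing more can be done
the job is handed in; nothing more can be done
```

The stack is built in the order asked, released and handed in at about 48 s of the 125 s. The gripper was well clear of everything.

I checked each piece with the wrist camera after letting go:

| Piece | Measured centre, x / y (mm) | Angle | Compared with |
|---|---|---|---|
| Bar | 471.6–472.0 / −259.0 | −1.0° | risers' midpoint 472 / −258.8, line about −1.1° |
| Black housing | 471.4 / −259.4 | −0.9° | bar |
| Grid plate (red cross) | 471.9 / −259.3 | about −1.0° | bar and housing |
| Gauge foot | 472.4 / −259.6 | round | plate centre, within about 0.6 mm |

- **Heights:** Each piece touched down within about 1 mm of the expected height. The force readings taken at each step stayed below 10 N.
- **Fixed cameras:** The last side picture shows the stack upright. The white housing, tape roll, bin, turquoise plate and small plate are where they started, by eye. In the last top picture the arm hid the white housing and both spare plates, so the side view is the check for those.

**Readings that disagreed:**
- The top camera read 1–3 mm off the wrist camera for the bar and the housing, so I used the wrist camera.
- The outline fit for the placed plate was 2 mm off in x. Its size came out too large because it picked up bits of the surroundings, so I used the red cross.
- The final fit of the gauge foot gave a radius of 14.5 mm instead of 16 mm, so its centre is good to about 1 mm only.

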